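# Slide the baking dish onto the dish warmer

## Task

Slide the blue baking dish off the wooden riser onto the narrow black dish warmer standing beside it, without lifting it or tipping it. Leave it sitting level and centred on the warmer, its long side along the warmer's long side, clear of the riser. Do not disturb anything else on the counter.

Things in the scene. Friction and masses are not known exactly. Their poses are not given: they have to be found in the camera images.
- dish: Loose open rectangular blue stoneware baking dish, 0.6 kg: outside 160 (x) x 120 (y) x 50 mm high; walls and floor 8 mm thick, inside 144 x 104 mm, 42 mm deep. A flat lug 18 mm long, 60 wide, 10 thick stands out from each short side 37 to 47 mm above the underside (196 mm overall along x). Origin: centre of its underside; z up. Starts on the riser.
- riser: Fixed wooden riser (a low bench), 280 (its x) x 240 (its y) mm, flat top 70 mm above the counter. Origin: its centre, at counter height; x and y along its sides. The warmer stands at either its +y or its -y side, the cork trivet at the other.
- warmer_top (a point): Centre of the top plate of the fixed black steel dish warmer: 150 (x) x 80 (y) mm, 68 mm above the counter, 2 mm lower than the riser. Its long side (x) runs nearly parallel to the riser's edge, 30 to 40 mm from it. The dish, centred, overhangs its long sides by 20 mm each. z up; either way round is the same.
- trivet_top (a point): Centre of the top of the cork-topped wooden trivet stand, 150 x 80 mm, 68 mm high, fixed, on the other side of the riser; it carries the honey jar and is not the target.
- jar: Amber honey jar with a brass cap, 60 mm across, 85 mm high, loose, standing on the trivet. Origin: centre of its underside.
- mug: Red mug, 80 mm across, 90 mm high, on the counter to the left. Origin: centre of its underside.
- doll: Red wooden nesting doll, 64 mm across, 120 mm high, on the left. Origin: centre of its underside.
- doll_small: Small green nesting doll, 48 mm across, 90 mm high, on the left. Origin: centre of its underside.
- teapot: Copper teapot, 140 mm across the body, 127 mm high, spout and handle reaching 113 mm from its axis, on the right. Origin: centre of its underside.
- caddy: Green tea tin, 70 mm across, 110 mm high, on the right. Origin: centre of its underside.

How it is judged:
At the end, for the whole second after the job is handed in: The dish rests level (within 3 degrees) on the warmer's top (underside within 6 mm of its height), its centre within 20 mm of the warmer's centre along the warmer's long side and 15 mm across it, its long side within 0.2 rad (11 degrees) of the warmer's, not touching the riser, at rest (x of dish in the frame of warmer_top between -0.02 and 0.02 m and y of dish in the frame of warmer_top between -0.015 and 0.015 m and z of dish in the frame of warmer_top between -0.006 and 0.006 m and angle between the x axis of dish and the x axis of warmer_top, either way round below 0.2 rad and angle between dish's own z axis and vertical below 0.05 rad and contact force between dish and riser below 0.2 N and linear speed of dish below 0.02 m/s).
It fails at once if the dish is lifted: its origin more than 30 mm above the riser's top (height (world z) of dish above 0.1 m).
It fails at once if the dish is tipped by more than 0.3 rad (17 degrees) (angle between dish's own z axis and vertical above 0.3 rad).
It fails at once if one of the bystanders (jar, mug, dolls, teapot, tea tin) is moved by more than 30 mm (distance of any of jar, mug, doll, doll_small, teapot, caddy from where it was at the start of the episode above 0.03 m).
It also fails if it takes over 51 s, if anything falls off the work surface, if the arm or the gripper's body presses on something with over 40 N, if the wrist force passes 120 N, or if a joint passes its speed limit or range.

## Robot

A 7-joint arm with a two-finger parallel gripper is mounted at the origin on the work surface. World frame = base frame: x ahead of the robot, y to its left, z up, the work surface at z = 0. Lengths are in m, angles in rad, forces in N, time in s.
With the tool pointing down it reaches from about 0.35 to 0.9 m from the base axis. Payload 19.9 kg.
Tool frame: the origin (TCP) lies at the very end of the fingers, on their centre line; the grasp point (between the pads) lies 19 mm behind it; z points along the fingers, y is the line along which they close (so a half turn about z gives the same grasp; the last joint's range is limited). The gripper opens to 85 mm and grips with 20 to 120 N. Pads are 22 mm wide; open, the fingers measure 114 mm over their backs; the gripper's body (76 mm by 85 mm) begins 54 mm behind the grasp point. The pads swing forward as they close: fully open they stand 13 mm farther back than shut.
Start: joints at [-1.26, 0.417, -0.01, 1.614, 0.005, 1.111, -0.053], TCP at [0.216, 0.586, 0.231] pointing down, gripper open.
Joint ranges: [-2.81, 2.81], [-0.39, 2.02], [-1.27, 1.25], [0.06, 2.57], [-1.19, 4.33], [0.19, 2], [-2.82, 2.82]. Speed limits (rad/s): [1.89, 1.89, 2.39, 2.39, 3.01, 3.01, 3.01].

## Interface

Orientations are given as a unit quaternion [x, y, z, w].
In Python, from cell import r gives the robot as it stands. The module is installed in compiled form; this text tells all that it offers.
- The arm moves only by the shell command python3 -m creep 'ROWS' [FORCE]. ROWS is JSON, a list of rows, each an object with "slide": the shift along the tool's x, y, z in mm, a list of three; "delta_rot": the turn, a rotation vector about the tool's x, y, z in degrees, a list of three; "claw": the finger opening in mm, from 0 to 85.4. In form: [{"slide": [x, y, z], "delta_rot": [rx, ry, rz], "claw": claw}, ...]. A call has 1 to 8 rows; each row shifts and turns the commanded pose from where the row before left it, along the tool's axes as they then stand; what a row does not reach is not made up. A row lasts 1/8 s, in which the tool goes at most 62.5 mm and 10.7 degrees, less where a joint would pass 70% of its speed; a pose out of reach is approached as far as the arm can. A call with a gripper value outside its range is refused whole. The fingers move at their own pace and stop on an object; FORCE is the grip in N (left out, the last holds). Time passes only in rows, so rows that do not move let the fingers close. It gives the time, the measured TCP pose, the force, the opening and the grip force at its end, in the units of the state.
- r.observe(): the state, without advancing time (a new reading comes with each control period).
- r.camera(name): name is "scene" or "side" or "wrist"; returns the picture (384x512x3 uint8, red, green, blue); there is no depth.
- r.get_calibration(name): a dict with "mtx" (3x3 intrinsics, pixels), "xyz" and "orientation" of the camera in the world. Camera axes: x right, y up, looking along -z (the intrinsics and any distortion apply to the point x, -y, -z); pixel columns grow to the right and rows downward; lengths in m; the calibration is good to about 2 mm. A picture is of the moment at which its call begins: read the wrist's pose just before it. get_calibration takes no time and is no camera call; for the wrist camera it gives the pose at the moment of the call.
- r.job_done(): hands the job in; it is judged then, once.
Trained networks look in the newest picture that a camera, given by its name, has taken for a name from the list of things; names that differ only in an ending like _2 or _b are one class to them, and where a whole thing is asked for, a point or a joint stands for the part that bears it (a point fixed in the world has none). Each returns a list of dicts, best first, with "conf" (0 to 1); they miss things now and then, are a little off and sometimes report something else, mostly with a low value. They report only what shows in the picture. A call takes as long as a camera call.
- r.spot_in(camera, query): "xyz" ([x, y, z] in m, in the coordinates of the camera as it stood for that picture, good to about 4 mm: the middle of the surface that is visible of it).
- r.pinpoint(camera, query): "xyz" ([x, y, z] in m, in the coordinates of the camera as it stood for that picture, good to about 4 mm: a listed point, or the origin of a listed thing).
The state is a dict: "t": time; "joint_pos": joint angles; "joint_velocities": joint speeds; "tau": joint torques, N m; "tool_pos": TCP position; "tcp_rot": TCP orientation; "contact_force": force on the tool from outside, world axes, zero at the start; "torque": the same for the moment, N m; "finger_gap": finger opening in m; "gripper_force": force on a finger pad.
Only numpy, scipy, OpenCV 4.12 (cv2) and the standard library are available. Lean on these libraries where they do the work, as an engineer would, in place of code of your own. Each camera call takes 0.05 s, during which the arm holds its last target. There are 200 camera calls.

## Working session

There is one attempt and no reset: what is moved stays moved. The work goes in short steps, Python scripts to look and compute and a shell command to move; the robot and the scene stay as the last step left them, time stands still between calls to the robot, and variables do not carry over. Pictures are saved under pics/ and viewed, at most 10 in all, crops included, and the job is handed in when it is done.

```bash
mkdir -p pics; cat > h.py <<'E'
import numpy as np, cv2
from scipy.spatial.transform import Rotation as R
from cell import r
def look(cam,names,save=None):
    c=r.get_calibration(cam); im=r.camera(cam)
    if save: cv2.imwrite('pics/'+save,im[:,:,::-1])
    for n in names:
        for d in r.pinpoint(cam,n)[:2]:
            print(cam,n,np.round(np.array(c['xyz'])+R.from_quat(c['orientation']).apply(d['xyz']),3),round(d['conf'],2))
    return im
def pix(cam,p,c=None):
    c=c or r.get_calibration(cam)
    q=R.from_quat(c['orientation']).inv().apply(np.atleast_2d(p)-np.array(c['xyz']))
    uv=(np.array(c['mtx'])@np.array([q[:,0],-q[:,1],-q[:,2]])); return (uv[:2]/uv[2]).T
def ray(cam,uv,z):
    c=r.get_calibration(cam); M=np.linalg.inv(np.array(c['mtx']))
    uv=np.atleast_2d(uv); q=(M@np.c_[uv,np.ones(len(uv))].T).T*[1,-1,-1]
    d=R.from_quat(c['orientation']).apply(q); o=np.array(c['xyz'])
    return o+d*((z-o[2])/d[:,2])[:,None]
E
python3 - <<'E'
from h import *
o=r.observe(); print({k:np.round(v,3) for k,v in o.items()})
print(R.from_quat(o['tcp_rot']).as_matrix().round(3))
N=['dish','riser','warmer_top','trivet_top','jar','mug','doll','doll_small','teapot','caddy']
a=look('scene',N,'a.png'); look('side',N,'b.png')
E
```

```text
{'t': np.float64(0.0), 'joint_pos': array([-1.259,  0.418, -0.01 ,  1.614,  0.005,  1.111, -0.053]), 'joint_velocities': array([-0.   , -0.002,  0.001,  0.001,  0.001,  0.002,  0.001]), 'tau': array([-2.0000e-03, -8.6443e+01,  6.7800e-01, -4.3488e+01,  1.9000e-02,
        7.0000e-03, -0.0000e+00]), 'tool_pos': array([0.216, 0.586, 0.231]), 'tcp_rot': array([ 0.175,  0.984, -0.001, -0.   ]), 'contact_force': array([ 0.707,  0.009, -0.679]), 'torque': array([-0.077,  0.028, -0.012]), 'gripper_force': np.float64(0.0), 'finger_gap': np.float64(0.085)}
[[-0.938  0.345 -0.   ]
 [ 0.345  0.938 -0.001]
 [-0.    -0.001 -1.   ]]
scene dish [ 0.58  -0.014  0.069] 0.57
scene dish [ 0.64  -0.214  0.064] 0.42
scene riser [ 0.581 -0.026 -0.003] 0.58
scene riser [ 0.683  0.446 -0.001] 0.23
scene warmer_top [0.574 0.175 0.069] 0.61
scene trivet_top [ 0.64  -0.211  0.066] 0.95
scene jar [ 0.62  -0.218  0.066] 0.66
scene mug [0.419 0.455 0.003] 0.82
scene doll [ 0.566  0.454 -0.004] 0.78
scene doll [ 0.62  -0.218  0.069] 0.65
scene doll_small [ 0.685  0.444 -0.002] 0.79
scene teapot [ 0.611 -0.489  0.001] 0.95
scene caddy [ 0.382 -0.441  0.   ] 0.74
side dish [ 0.589 -0.013  0.07 ] 0.61
side riser [ 0.591 -0.022  0.004] 0.9
side warmer_top [0.577 0.173 0.066] 0.56
side trivet_top [ 0.642 -0.215  0.07 ] 0.74
side jar [ 0.62  -0.217  0.072] 0.71
side jar [0.43  0.456 0.003] 0.61
side mug [0.43  0.453 0.006] 0.64
side doll [0.572 0.456 0.005] 0.74
side doll_small [ 0.687  0.441 -0.002] 0.69
side doll_small [ 0.611 -0.491  0.003] 0.63
side teapot [ 0.612 -0.493  0.   ] 0.81
side caddy [ 0.378 -0.444  0.   ] 0.67
```

View pics/a.png

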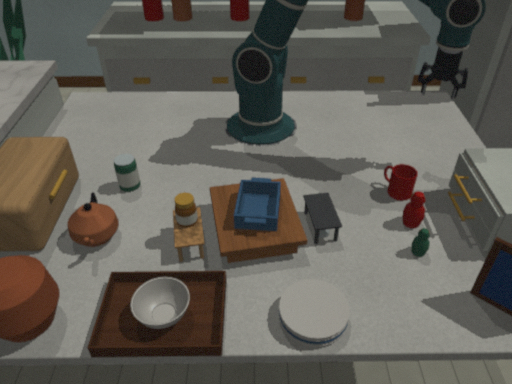

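View pics/b.png

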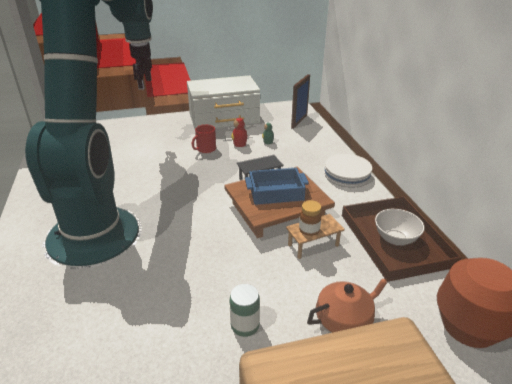

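The warmer is on the +y side (black, scene pixel 322,212). The jar and trivet are on the -y side, around (187,225). The dish sits on the riser at (258,205). Next I'll move above it for a close look.

```bash
python3 -m creep '[{"slide":[-40,-30,-15],"delta_rot":[0,0,0],"claw":85},{"slide":[-40,-30,-15],"delta_rot":[0,0,0],"claw":85},{"slide":[-40,-30,-15],"delta_rot":[0,0,0],"claw":85},{"slide":[-40,-30,-15],"delta_rot":[0,0,0],"claw":85},{"slide":[-40,-30,-15],"delta_rot":[0,0,0],"claw":85},{"slide":[-40,-30,-15],"delta_rot":[0,0,0],"claw":85},{"slide":[-40,-30,-15],"delta_rot":[0,0,0],"claw":85},{"slide":[-40,-30,-15],"delta_rot":[0,0,0],"claw":85}]' 40
python3 -m creep '[{"slide":[-40,-30,0],"delta_rot":[0,0,0],"claw":85},{"slide":[-40,-30,0],"delta_rot":[0,0,0],"claw":85},{"slide":[-40,-30,0],"delta_rot":[0,0,0],"claw":85},{"slide":[-20,-15,0],"delta_rot":[0,0,0],"claw":85},{"slide":[0,0,0],"delta_rot":[0,0,-10],"claw":85},{"slide":[0,0,0],"delta_rot":[0,0,-10],"claw":85},{"slide":[0,0,0],"delta_rot":[0,0,0],"claw":85}]'
python3 - <<'E'
from h import *
o=r.observe(); print(o['t'],o['tool_pos'],R.from_quat(o['tcp_rot']).as_matrix().round(3))
look('wrist',['dish','riser','warmer_top','trivet_top','jar'],'c.png'); print(r.get_calibration('wrist'))
E
```

```text
t: 2.1
tool_pos: [0.434, 0.2492, 0.352]
tcp_rot: [0.175, 0.984, 0.0, 0.0]
contact_force: [1.0, 0.4, -0.4]
finger_gap: 0.0851
gripper_force: 0.0
t: 2.98
tool_pos: [0.5284, 0.1037, 0.3514]
tcp_rot: [0.002, 1.0, 0.0, 0.0]
contact_force: [0.2, 0.3, -0.2]
finger_gap: 0.0846
gripper_force: 0.0
2.975 [0.52842444 0.10367145 0.35136212] [[-1.     0.005  0.   ]
 [ 0.005  1.     0.   ]
 [-0.     0.    -1.   ]]
wrist dish [ 0.582 -0.014  0.07 ] 0.55
wrist warmer_top [0.574 0.177 0.068] 0.57
wrist trivet_top [ 0.638 -0.215  0.066] 0.97
wrist jar [ 0.617 -0.218  0.065] 0.88
{'mtx': array([[321.99936705,   0.        , 250.54152037],
       [  0.        , 321.99936705, 193.05784909],
       [  0.        ,   0.        ,   1.        ]]), 'xyz': array([0.46255671, 0.10444835, 0.49418892]), 'orientation': array([-0.09278618, -0.09195142,  0.69882053,  0.70326775])}
```

View pics/c.png

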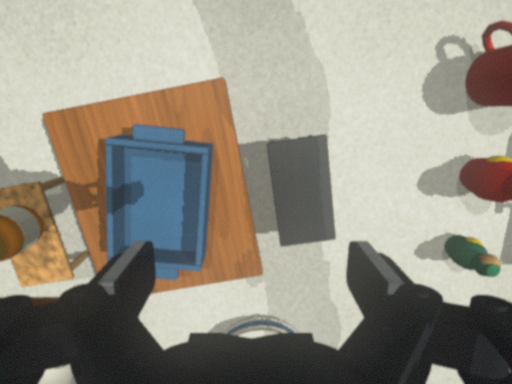

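The wrist view shows the warmer top with corners near (267,143), (326,135), (335,238) and (281,245). The dish's right outer rim runs from (213,144) to (206,270), and the riser's right edge runs from (224,79) to (262,273).

```bash
python3 - <<'E'
from h import *
w=ray('wrist',[(267,143),(326,135),(335,238),(281,245)],.068); print('w',w.round(3),w.mean(0))
print([np.linalg.norm(w[i]-w[i-1]).round(3) for i in range(4)])
yaw=lambda a:np.degrees(np.arctan2(a[1],a[0]))
print('wyaw',yaw(w[0]-w[3]),yaw(w[1]-w[2]),yaw(w[1]-w[0])-90)
d=ray('wrist',[(106,138),(213,144),(206,270)],.12); print('d',d.round(3)); print('len',np.linalg.norm(d[0]-d[1]),np.linalg.norm(d[1]-d[2]),yaw(d[2]-d[1]),yaw(d[1]-d[0])-90)
q=ray('wrist',[(43,114),(224,79),(262,273)],.07); print('r',q.round(3),yaw(q[2]-q[1]),yaw(q[1]-q[0])-90)
im=cv2.imread('pics/c.png'); b=im[:,:,0].astype(int)-im[:,:,2]
m=(b>35).astype(np.uint8); m[290:]=0;m[:,300:]=0
v,u=np.where(m); print(u.min(),u.max(),v.min(),v.max())
for y in range(150,265,15): x=np.where(m[y])[0]; print(y,x.min(),x.max(),end='; ')
cv2.imwrite('pics/d.png',cv2.resize(im[70:300,30:350],(800,575),interpolation=2))
E
```

```text
w [[0.509 0.126 0.068]
 [0.499 0.203 0.068]
 [0.644 0.223 0.068]
 [0.654 0.147 0.068]] [0.57642286 0.17460519 0.068     ]
[np.float64(0.147), np.float64(0.078), np.float64(0.146), np.float64(0.077)]
wyaw -171.76053181732806 -171.88206450606927 7.324989004163868
d [[ 0.496 -0.062  0.12 ]
 [ 0.504  0.061  0.12 ]
 [ 0.665  0.046  0.12 ]]
len 0.12309990506936651 0.16172045766285675 -5.284524542713397 -3.5616202468060294
r [[ 0.47  -0.161  0.07 ]
 [ 0.429  0.071  0.07 ]
 [ 0.697  0.12   0.07 ]] 10.160352973449568 9.953911341461506
106 208 126 278
150 106 208; 165 106 207; 180 107 207; 195 108 206; 210 108 205; 225 107 205; 240 108 204; 255 108 202;
```

View pics/d.png

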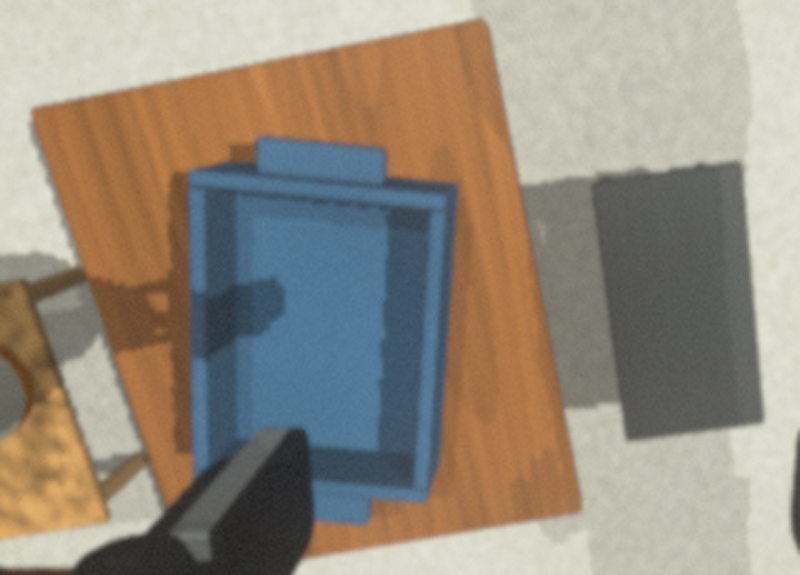

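```bash
python3 - <<'E'
from h import *
yaw=lambda a:np.degrees(np.arctan2(a[1],a[0]))
d=ray('wrist',[(106,138),(208.5,143.6),(201.5,267),(107.5,255)],.12); print('d',d.round(3)); print('len',np.linalg.norm(d[0]-d[1]),np.linalg.norm(d[1]-d[2]),yaw(d[2]-d[1]),yaw(d[1]-d[0])-90,yaw(d[3]-d[0]), (d[0]+d[2])/2)
E
```

```text
d [[ 0.496 -0.062  0.12 ]
 [ 0.503  0.055  0.12 ]
 [ 0.661  0.04   0.12 ]
 [ 0.643 -0.078  0.12 ]]
len 0.11789596523985316 0.157978744782851 -5.558290753433137 -3.479121180672095 -6.265916901786714 [ 0.57846506 -0.01101745  0.12      ]
```

```bash
python3 -m creep '[{"slide":[-28,-30,20],"delta_rot":[0,0,0],"claw":85},{"slide":[-28,-30,20],"delta_rot":[0,0,0],"claw":85},{"slide":[0,0,50],"delta_rot":[0,0,5],"claw":85},{"slide":[0,0,50],"delta_rot":[0,0,0],"claw":85},{"slide":[0,0,30],"delta_rot":[0,0,0],"claw":85},{"slide":[0,0,30],"delta_rot":[0,0,0],"claw":85},{"slide":[0,0,0],"delta_rot":[0,0,0],"claw":85}]'
python3 - <<'E'
from h import *
o=r.observe(); print(o['t'],o['tool_pos'],R.from_quat(o['tcp_rot']).as_matrix().round(3))
look('wrist',['dish','warmer_top'],'e.png'); look('side',[],'f.png')
a=cv2.imread('pics/e.png');b=cv2.imread('pics/f.png')[120:280,200:360]
cv2.imwrite('pics/g.png',np.hstack([cv2.resize(a,(400,300)),cv2.resize(b,(300,300))]))
E
```

```text
t: 4.15
tool_pos: [0.5831, 0.0436, 0.1497]
tcp_rot: [0.046, 0.999, -0.001, -0.002]
contact_force: [0.2, -0.3, -0.1]
finger_gap: 0.0849
gripper_force: 0.0
4.15 [0.58311996 0.04355882 0.14970104] [[-0.996  0.092 -0.003]
 [ 0.092  0.996 -0.001]
 [ 0.003 -0.001 -1.   ]]
wrist dish [ 0.583 -0.01   0.07 ] 0.81
wrist dish [0.575 0.174 0.067] 0.33
```

View pics/g.png

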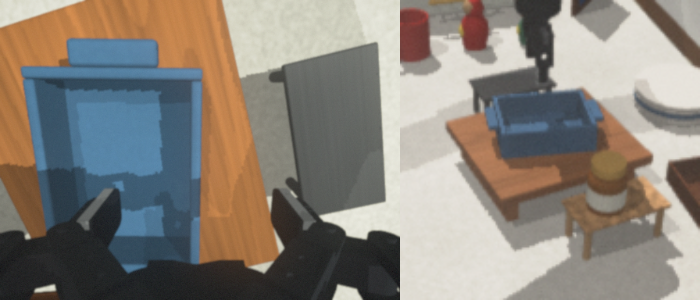

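The fingers straddle the dish's +y wall: in the left panel the tips are at about 120 and 275, and the wall is at about 200. The dish is square to the tool, so I'll descend and grip.

```bash
python3 -m creep '[{"slide":[0,0,30],"delta_rot":[0,0,0],"claw":85},{"slide":[0,0,29],"delta_rot":[0,0,0],"claw":85},{"slide":[0,0,0],"delta_rot":[0,0,0],"claw":30},{"slide":[0,0,0],"delta_rot":[0,0,0],"claw":30},{"slide":[0,0,0],"delta_rot":[0,0,0],"claw":30},{"slide":[0,0,0],"delta_rot":[0,0,0],"claw":30}]' 40
python3 -m creep '[{"slide":[0,0,0],"delta_rot":[0,0,0],"claw":0},{"slide":[0,0,0],"delta_rot":[0,0,0],"claw":0},{"slide":[0,0,0],"delta_rot":[0,0,0],"claw":0},{"slide":[0,0,0],"delta_rot":[0,0,0],"claw":0}]' 40
python3 - <<'E'
from h import *
look('wrist',['dish','warmer_top']); look('side',['dish'])
E
```

```text
t: 5.1
tool_pos: [0.5846, 0.0437, 0.0932]
tcp_rot: [0.045, 0.999, 0.0, 0.001]
contact_force: [0.0, -0.0, 0.3]
finger_gap: 0.0298
gripper_force: 0.0
t: 5.6
tool_pos: [0.5843, 0.0436, 0.0927]
tcp_rot: [0.046, 0.999, 0.0, 0.0]
contact_force: [-1.8, -0.2, 5.8]
finger_gap: 0.0073
gripper_force: 39.7
wrist dish [ 0.582 -0.01   0.07 ] 0.93
wrist warmer_top [0.573 0.175 0.071] 0.81
side dish [ 0.591 -0.009  0.073] 0.56
```

Gripped at 7.3 mm with 40 N. I'll rotate the dish on the riser to the warmer's yaw, relieving the 6 N downward preload first, and then slide it.

```bash
python3 -m creep '[{"slide":[0,0,-0.5],"delta_rot":[0,0,0],"claw":0},{"slide":[0,0,0],"delta_rot":[0,0,-3],"claw":0},{"slide":[0,0,0],"delta_rot":[0,0,-3],"claw":0},{"slide":[0,0,0],"delta_rot":[0,0,-3],"claw":0},{"slide":[0,0,0],"delta_rot":[0,0,-3],"claw":0},{"slide":[0,0,0],"delta_rot":[0,0,-1],"claw":0},{"slide":[0,0,0],"delta_rot":[0,0,0],"claw":0}]' 60
python3 - <<'E'
from h import *
o=r.observe(); print(R.from_quat(o['tcp_rot']).as_matrix().round(3))
look('wrist',['dish','warmer_top'],'i.png')
im=cv2.imread('pics/i.png'); cv2.imwrite('pics/i.png',im)
E
```

```text
t: 6.72
tool_pos: [0.584, 0.0434, 0.0927]
tcp_rot: [-0.068, 0.998, -0.0, -0.0]
contact_force: [-1.9, -1.0, 0.9]
finger_gap: 0.007
gripper_force: 59.0
[[-0.991 -0.135 -0.   ]
 [-0.135  0.991 -0.   ]
 [ 0.    -0.    -1.   ]]
wrist dish [ 0.595 -0.011  0.072] 0.65
wrist warmer_top [0.574 0.176 0.066] 0.86
```

View pics/i.png

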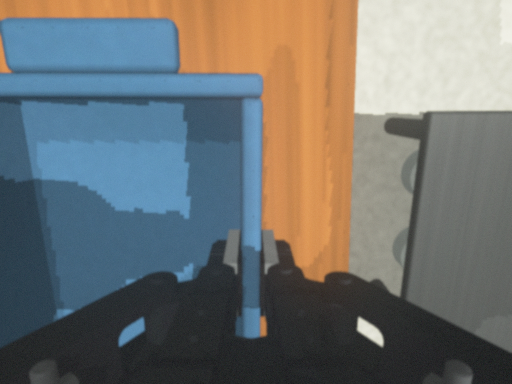

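The dish turned with the tool and is gripped squarely, with its wall at columns 242–262. Now I'll slide along tool y.

```bash
python3 -m creep '[{"slide":[-0.5,8,0],"delta_rot":[0,0,0],"claw":0},{"slide":[-0.5,15,0],"delta_rot":[0,0,0],"claw":0},{"slide":[-0.5,15,0],"delta_rot":[0,0,0],"claw":0},{"slide":[-0.5,15,0],"delta_rot":[0,0,0],"claw":0},{"slide":[-0.5,15,0],"delta_rot":[0,0,0],"claw":0},{"slide":[-0.5,15,0],"delta_rot":[0,0,0],"claw":0},{"slide":[-0.5,8,0],"delta_rot":[0,0,0],"claw":0},{"slide":[0,0,0],"delta_rot":[0,0,0],"claw":0}]' 60
python3 -m creep '[{"slide":[-0.5,10,0],"delta_rot":[0,0,0],"claw":0},{"slide":[-0.5,15,0],"delta_rot":[0,0,0],"claw":0},{"slide":[-0.5,15,0],"delta_rot":[0,0,0],"claw":0},{"slide":[-0.5,15,0],"delta_rot":[0,0,0],"claw":0},{"slide":[-0.5,15,0],"delta_rot":[0,0,0],"claw":0},{"slide":[0,15,0],"delta_rot":[0,0,0],"claw":0},{"slide":[0,10,0],"delta_rot":[0,0,0],"claw":0},{"slide":[0,0,0],"delta_rot":[0,0,0],"claw":0}]' 60
python3 - <<'E'
from h import *
o=r.observe(); print(R.from_quat(o['tcp_rot']).as_matrix().round(3))
for c in ['wrist','side','scene']: look(c,['dish','warmer_top'],'j_%s.png'%c)
b=cv2.imread('pics/j_side.png')[110:270,180:340];s=cv2.imread('pics/j_scene.png')[150:280,230:390]
cv2.imwrite('pics/j.png',np.hstack([cv2.resize(b,(400,400)),cv2.resize(s,(400,400))]))
E
```

```text
t: 7.88
tool_pos: [0.5752, 0.1351, 0.0928]
tcp_rot: [-0.068, 0.998, 0.0, -0.0]
contact_force: [-0.4, 0.5, -2.4]
finger_gap: 0.007
gripper_force: 58.6
t: 8.88
tool_pos: [0.5646, 0.2296, 0.0926]
tcp_rot: [-0.069, 0.998, 0.0, -0.0]
contact_force: [1.2, -0.9, -4.1]
finger_gap: 0.0065
gripper_force: 58.6
[[-0.991 -0.137 -0.   ]
 [-0.137  0.991  0.   ]
 [ 0.     0.    -1.   ]]
side dish [0.426 0.451 0.005] 0.61
side dish [0.582 0.172 0.074] 0.57
side warmer_top [0.579 0.177 0.068] 0.53
scene dish [0.574 0.174 0.071] 0.77
```

View pics/j.png

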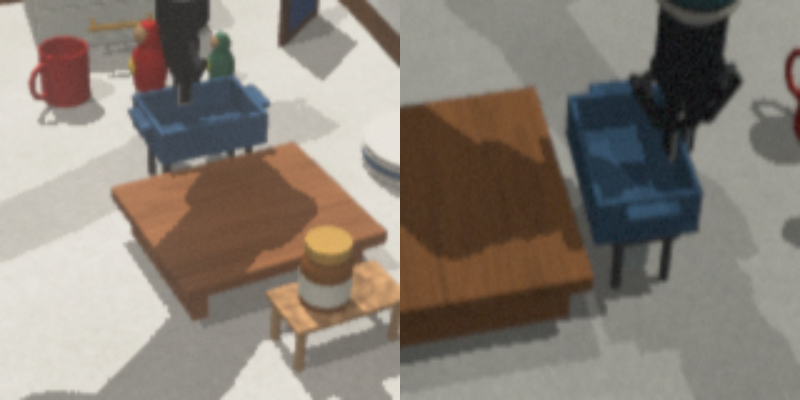

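The dish is over the warmer and clear of the riser, at about (0.575, 0.174). Next I'll lower it 2 mm and release.

```bash
python3 -m creep '[{"slide":[0,0,1],"delta_rot":[0,0,0],"claw":0},{"slide":[0,0,1],"delta_rot":[0,0,0],"claw":0},{"slide":[0,0,0],"delta_rot":[0,0,0],"claw":0},{"slide":[0,0,0],"delta_rot":[0,0,0],"claw":0}]' 60
python3 -m creep '[{"slide":[0,0,0],"delta_rot":[0,0,0],"claw":12},{"slide":[0,0,0],"delta_rot":[0,0,0],"claw":16},{"slide":[0,0,0],"delta_rot":[0,0,0],"claw":30},{"slide":[0,0,0],"delta_rot":[0,0,0],"claw":40},{"slide":[0,0,0],"delta_rot":[0,0,0],"claw":40}]' 20
python3 - <<'E'
from h import *
for c in ['wrist','side','scene']: look(c,['dish'])
E
```

```text
t: 9.82
tool_pos: [0.565, 0.2287, 0.0909]
tcp_rot: [-0.068, 0.998, -0.0, 0.0]
contact_force: [0.2, -0.2, -2.8]
finger_gap: 0.0068
gripper_force: 58.8
t: 10.45
tool_pos: [0.5649, 0.2287, 0.0908]
tcp_rot: [-0.068, 0.998, -0.0, 0.0]
contact_force: [0.3, -0.3, -0.3]
finger_gap: 0.0399
gripper_force: 0.0
wrist dish [0.578 0.173 0.068] 0.73
side dish [0.582 0.174 0.072] 0.8
scene dish [0.574 0.174 0.068] 0.93
```

Released. I'll retreat straight up and check.

```bash
python3 -m creep '[{"slide":[0,0,-10],"delta_rot":[0,0,0],"claw":40},{"slide":[0,0,-25],"delta_rot":[0,0,0],"claw":40},{"slide":[0,0,-50],"delta_rot":[0,0,0],"claw":40},{"slide":[0,0,-50],"delta_rot":[0,0,0],"claw":40},{"slide":[0,0,-50],"delta_rot":[0,0,0],"claw":40},{"slide":[0,0,-50],"delta_rot":[0,0,0],"claw":40},{"slide":[0,0,0],"delta_rot":[0,0,0],"claw":40}]'
python3 - <<'E'
from h import *
for c in ['wrist','side','scene']: look(c,['dish'],'k_%s.png'%c)
a=cv2.imread('pics/k_wrist.png');b=cv2.imread('pics/k_side.png')[110:270,180:340]
cv2.imwrite('pics/k.png',np.hstack([cv2.resize(a,(480,360)),cv2.resize(b,(320,360))]))
E
```

```text
t: 11.62
tool_pos: [0.5661, 0.2289, 0.3305]
tcp_rot: [-0.068, 0.998, 0.001, 0.003]
contact_force: [0.3, -0.2, -0.9]
finger_gap: 0.0399
gripper_force: 0.0
wrist dish [0.575 0.175 0.068] 0.75
side dish [0.583 0.175 0.073] 0.93
scene dish [0.571 0.171 0.07 ] 0.95
```

View pics/k.png

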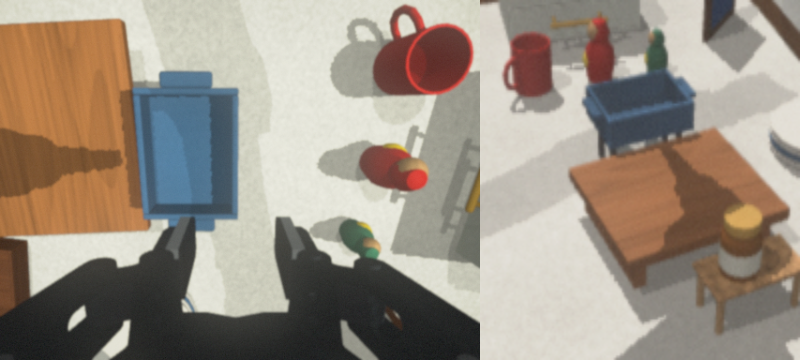

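The dish sits level and square at about (0.575, 0.174), and the edge positions I measured put it about 15 mm clear of the riser. Everything else looks undisturbed.

```bash
python3 -c "
from cell import r
print(r.job_done())"
```

```text
the job is handed in; nothing more can be done
None
```

The blue dish is on the warmer, level, centred to within a few millimetres by the camera readings and clear of the riser; the job is handed in, but no pass/fail verdict came back.

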